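# Proof-pull the sample and release the batch of heat sinks

### The job

A sample heat sink is clamped in the spring pull gauge. Pull the gauge's upright handle out until its pointer needle stands level with the black marker on the scale, without overshooting it, hold it there for two seconds, then ease the handle back fully home without letting it snap. After that release the batch: lift the tray by its handle so that all three heat sinks slide into the crate behind it, and lower the tray flat again; leave the meter, spool and wrench alone.

Things in the scene. Friction and masses are not known exactly. Their poses are not given: they have to be found in the camera images.
- gauge: Fixed bench spring pull gauge: grey base plate 300 x 170 x 12 mm, white spring housing (100 x 90 mm, 70 mm high, with the clamped sample heat sink and its jaws on top, to 97 mm) at its +x end, aluminium scale rail along its +y side (rail 150 mm long, y 55 to 85 mm, top at 42 mm). Origin on the bench in the middle of the gauge; its own -x axis is the direction in which the handle is pulled; z up.
- slide (a joint): Pull of the gauge's sprung slide in m: 0 fully home, grows as the handle is pulled along the gauge's -x, end stop at 0.11. A spring pulls it home with 3.3 N at 0 rising by 1.1 N per 10 mm. Let go while pulled out, it snaps back.
- gauge_handle (a point): Point to grip on the gauge's handle: an upright black blade 15 mm thick (along the gauge's x), 70 mm wide (along its y), from 43 to 95 mm above the bench. The point is in the blade's middle, 75 mm above the bench. A 40 x 50 mm steel carriage lies under the blade up to 43 mm. Free room of 60 mm behind the blade (towards the housing) when home. Moves with the slide; axes as the gauge.
- pointer (a point): Tip of the pointer needle, a dark bar 4 mm wide that sticks out from the handle's +y edge over the scale rail; 47 mm above the bench. Moves with the slide; axes as the gauge.
- marker: Fixed black marker block clipped on the outer edge of the scale rail, 10 mm wide along the gauge's x, 22 mm high, standing 42 to 64 mm above the bench (a clip 20 mm wide hangs on the outside). Origin at the middle of its underside on the rail; axes as the gauge. The pointer stands at the marker when it has the same place along the gauge's x as this origin (within the marker's width).
- stand: Fixed tipping stand: grey sheet-metal pedestal carrying the hinged tray towards its -x, with a black open crate fixed behind (+x). About 330 mm long, 220 mm wide. Origin on the bench straight under the tray's hinge; x points from the tray to the crate, z up.
- tray (a joint): Tilt of the tray in rad: 0 flat, grows as its handle end is lifted (hinge axis along the stand's y, through point tray_hinge), end stop 1.2. Unheld it falls back to flat. The heat sinks slide off somewhere between 0.4 and 0.9.
- tray_hinge (a point): Middle of the tray's hinge line, at its open far edge, 115 mm above the bench; axes as the stand.
- tray_handle (a point): Middle of the tray's handle: a black round bar 12 mm thick, 110 mm long along the stand's y, 45 mm clear out from the tray's front wall, 170 mm from the hinge line and 20 mm above it (135 mm above the bench). The steel tray is 125 mm long, 184 mm wide, walls 34 mm high and 4 mm thick on three sides, open at the hinge edge. Moves with the tray.
- crate (a point): Middle of the inner floor of the black crate, 5 mm above the bench; crate 200 (x) x 204 (y) mm, walls 88 mm high and 5 mm thick; axes as the stand.
- meter: Bystander: hand-held grey multimeter, 160 x 78 x 38 mm, lying flat; origin at the middle of its underside.
- spool: Bystander: grey solder spool, 64 mm across, 62 mm high, upright; origin at the middle of its underside.
- wrench: Bystander: steel wrench 170 mm long lying flat between the gauge and the stand; origin at the middle of its underside.
- sink0: One of the three aluminium finned heat sinks of the batch (64 x 36 x 28 mm, about 130 g), lying fins up side by side in the tray, long side along the slide-off direction; origin at the middle of its underside.
- sink1: One of the three aluminium finned heat sinks of the batch (64 x 36 x 28 mm, about 130 g), lying fins up side by side in the tray, long side along the slide-off direction; origin at the middle of its underside.
- sink2: One of the three aluminium finned heat sinks of the batch (64 x 36 x 28 mm, about 130 g), lying fins up side by side in the tray, long side along the slide-off direction; origin at the middle of its underside.

How it is judged (in metres and radians):
On the way, in this order (a step that is already met when the one before it is completed fails the run):
1. the pointer is held at the marker (within its width, 5 mm either side) for 1.2 s (x of pointer in the frame of marker between -0.005 and 0.005 m), for 1.2 s.
2. the gauge's slide is fully home again (within 4 mm) (value of joint slide below 0.004 m), for 0.2 s.
3. all three heat sinks are in the crate (x of sink0 in the frame of crate between -0.1 and 0.1 m and y of sink0 in the frame of crate between -0.1 and 0.1 m and x of sink1 in the frame of crate between -0.1 and 0.1 m and y of sink1 in the frame of crate between -0.1 and 0.1 m and x of sink2 in the frame of crate between -0.1 and 0.1 m and y of sink2 in the frame of crate between -0.1 and 0.1 m and z of sink0 in the frame of crate between -0.01 and 0.078 m and z of sink1 in the frame of crate between -0.01 and 0.078 m and z of sink2 in the frame of crate between -0.01 and 0.078 m), for 0.2 s.
At the end, for the whole second after the job is handed in: All three heat sinks lie at rest inside the crate, the tray is back flat (within 0.06 rad) and the gauge's slide is fully home (within 4 mm) (all of step 3 and value of joint slide below 0.004 m and value of joint tray below 0.06 rad and linear speed of each of sink0, sink1, sink2 below 0.03 m/s); the robot touches nothing.
It fails at once if the pointer is pulled more than 12 mm past the marker (x of pointer in the frame of marker below -0.012 m).
It fails at once if the gauge's slide snaps back (faster than 0.4 m/s) (velocity of joint slide below -0.4 m/s).
It fails at once if a bystander (meter, spool or wrench) is moved by more than 30 mm (distance of any of meter, spool, wrench from where it was at the start of the episode above 0.03 m).
It also fails if it takes over 69 s, if anything falls off the work surface, if the arm or the gripper's body presses on something with over 40 N, if the wrist force passes 120 N, or if a joint passes its speed limit or range.

### The arm

A 6-joint arm with a two-finger parallel gripper is mounted at the origin on the work surface. World frame = base frame: x ahead of the robot, y to its left, z up, the work surface at z = 0. Lengths are in m, angles in degrees, forces in N, time in s.
With the tool pointing down it reaches from about 0.4 to 0.825 m from the base axis. Payload 7 kg.
Tool frame: the origin (TCP) lies between the finger pads; the fingertips stand 11 mm ahead of it and the grasp point (between the pads) lies 8 mm behind it; z points along the fingers, y is the direction in which the jaws open and shut (so a half turn about z gives the same grasp; the last joint's range is limited). The gripper opens to 88 mm and grips with 3 to 60 N. Pads are 19 mm wide; open, the fingers measure 130 mm over their backs; the gripper's body (78 mm by 193 mm) begins 47 mm behind the grasp point.
Start: joints at [82.684, 20.546, 0.682, 0, -70.136, -16.507], TCP at [0.273, 0.617, 0.238] pointing down, gripper open.
Joint ranges: [-176.03, 176.03], [-82.01, 121.73], [-58.28, 71.71], [-173.87, 95.51], [-174.79, -0.11], [-173.66, 173.66]. Speed limits (degrees/s): [136.94, 136.94, 172.46, 180, 180, 180].

### API

Orientations are given as [roll, pitch, yaw] about the fixed x, y, z axes, in that order (R = Rz(yaw) Ry(pitch) Rx(roll)).
In Python, from plant import r gives the robot as it stands.
- The arm moves only by the shell command python3 -m inch 'ROWS' [OPENING] [FORCE]. ROWS is JSON, a list of rows, each an object of numbers: "x", "y", "z": the shift along the tool's x, y, z as a fraction of full scale; "yaw": the turn about the tool's z as a fraction of full scale. In form: [{"x": .., "y": .., "z": .., "yaw": ..}, ...]. A call has 1 to 5 rows; each row shifts and turns the pose as measured when the row begins, along the tool's axes as they then stand; what a row does not reach is not made up. Full scale, the value 1, is 0.025 m for a shift and 4 degrees for a turn. A row lasts 1/12 s, in which the tool goes at most 41.7 mm and 7.16 degrees, less where a joint would pass 70% of its speed; a pose out of reach is approached as far as the arm can. A call with a number of a shift or a turn outside -1 to 1 is refused whole. A call with a gripper value outside its range is refused whole. OPENING is the opening, from -1 (shut) to 1 (fully open), set as the call begins (- or left out, the last holds). The fingers move at their own pace and stop on an object; FORCE is the grip in N (left out, the last holds). Time passes only in rows, so rows that do not move let the fingers close. It gives the time, the measured TCP pose, the force and the opening at its end, in the units of the state.
- r.get_state(): the state, without advancing time (a new reading comes with each control period).
- r.capture(name): name is "scene" or "top" or "wrist"; returns (picture, depth): 400x640x3 uint8, red, green, blue; 400x640 float32, m along the optical axis (not along the pixel's ray), 0 where there is no reading.
- r.camera_info(name): a dict with "mtx" (3x3 intrinsics, pixels), "pose" (4x4, takes a point from camera to world coordinates). Camera axes: x right, y down, z forward; pixel columns grow to the right and rows downward; lengths in m; the calibration is good to about 2 mm. A picture is of the moment at which its call begins: read the wrist's pose just before it. camera_info takes no time and is no camera call; for the wrist camera it gives the pose at the moment of the call.
- r.close_job(): hands the job in, once; it reports no verdict.
The state is a dict: "time_s": time; "joints": joint angles; "qd": joint speeds; "joint_torque": joint torques, N m; "tcp_pos": TCP position; "eef_rot": TCP orientation; "contact_force": force on the tool from outside, world axes, zero at the start; "moment": the same for the moment, N m; "gripper_width": finger opening in m.
Only numpy, scipy, OpenCV 4.12 (cv2) and the standard library are available. Lean on these libraries where they do the work, as an engineer would, in place of code of your own. Each camera call takes 0.05 s, during which the arm holds its last target. There are 200 camera calls.

## Working session

There is one attempt and no reset: what is moved stays moved. The work goes in short steps, Python scripts to look and compute and a shell command to move; the robot and the scene stay as the last step left them, time stands still between calls to the robot, and variables do not carry over. Pictures are saved under pics/ and viewed, about 8 in all and at most 12, crops included, and the job is handed in when it is done.

```bash
mkdir -p pics; ls
python3 - <<'E'
from plant import r
import cv2,numpy as np
s=r.get_state();print(s)
for n in("top","scene"):
    p,d=r.capture(n);i=r.camera_info(n);print(n,np.round(i["mtx"],1).tolist(),np.round(i["pose"],4).tolist())
    cv2.imwrite(f"pics/{n}0.png",p[:,:,::-1]);np.save(f"pics/{n}0d.npy",d)
E
```

```text
pics
{'time_s': 0.0, 'joints': array([ 8.26858197e+01,  2.05912965e+01,  6.35483048e-01, -2.24495482e-02,
       -7.01360209e+01, -1.65078568e+01]), 'qd': array([-0.04584308,  0.05089693,  0.05835594, -0.06766143, -0.00423753,
        0.05688669]), 'joint_torque': array([-1.30442904e-04, -5.82711482e+01,  2.93071997e+01,  6.99741215e+00,
        7.00251694e-03, -1.57603299e-04]), 'tcp_pos': array([0.27244067, 0.61706877, 0.2366299 ]), 'eef_rot': array([ 1.79905954e+02, -5.86301660e-03, -2.38296773e+01]), 'contact_force': array([0.83163936, 0.35111357, 1.09195139]), 'moment': array([0.01375013, 0.00950221, 0.00659328]), 'gripper_width': 0.08797155436913486}
top [[475.5, 0.0, 313.8], [0.0, 475.5, 197.5], [0.0, 0.0, 1.0]] [[0.0033, -0.9903, 0.1391, 0.4656], [-0.9998, -0.0058, -0.0177, 0.0293], [0.0183, -0.139, -0.9901, 1.2693], [0.0, 0.0, 0.0, 1.0]]
scene [[481.0, 0.0, 319.7], [0.0, 481.0, 189.5], [0.0, 0.0, 1.0]] [[-0.7479, 0.4686, -0.4701, 1.1096], [0.6638, 0.5345, -0.5232, 0.578], [0.0062, -0.7033, -0.7108, 0.8553], [0.0, 0.0, 0.0, 1.0]]
```

View pics/top0.png

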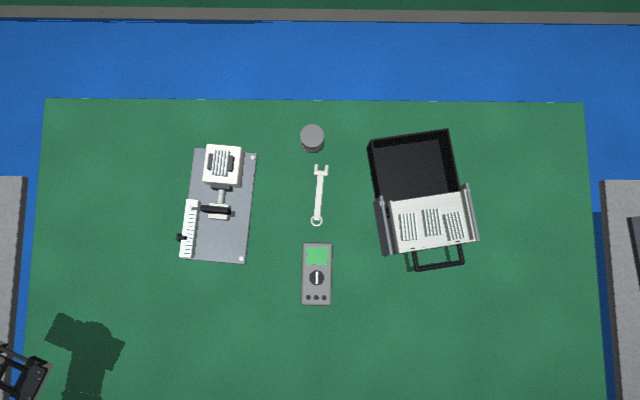

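View pics/scene0.png

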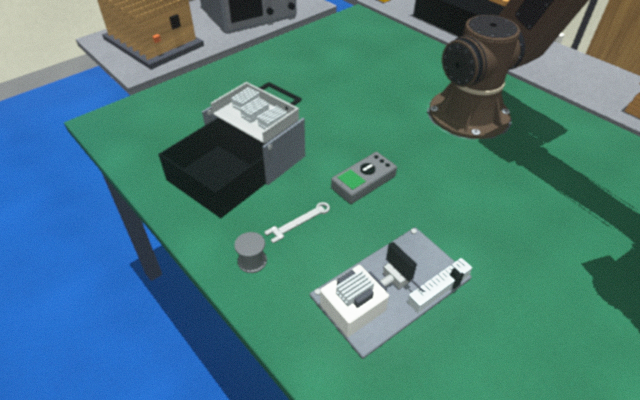

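```bash
cat > h.py <<'E'
from plant import r
import cv2,numpy as np
def ray(n,uv,z,info=None):
    i=info or r.camera_info(n);K=np.array(i["mtx"]);T=np.array(i["pose"])
    uv=np.atleast_2d(uv).astype(float)
    d=np.c_[uv,np.ones(len(uv))]@np.linalg.inv(K).T@T[:3,:3].T
    o=T[:3,3];return o+d*((z-o[2])/d[:,2])[:,None]
E
python3 - <<'E'
from h import *
p=cv2.imread("pics/top0.png")
a=cv2.resize(p[135:275,165:265],None,fx=4,fy=4,interpolation=2)
b=cv2.resize(p[125:275,360:490],None,fx=3,fy=3,interpolation=2)
o=np.zeros((560,400+390,3),np.uint8);o[:,:400]=a;o[:450,400:]=b
cv2.imwrite("pics/crop1.png",o)
f=lambda uv,z:print(uv,z,np.round(ray("top",uv,z)[0],4))
f((180,237),.064);f((212,209),.095);f((439,265),.135);f((225,205),.012);f((430,225),.115)
f((316,195),0);f((317,273),.038)
E
```

```text
(180, 237) 0.064 [0.5325 0.3443 0.064 ]
(212, 209) 0.095 [0.6003 0.2603 0.095 ]
(439, 265) 0.135 [ 0.4649 -0.2887  0.135 ]
(225, 205) 0.012 [0.6207 0.2426 0.012 ]
(430, 225) 0.115 [ 0.5616 -0.2754  0.115 ]
(316, 195) 0 [0.6508 0.0007 0.    ]
(317, 273) 0.038 [ 0.4436 -0.0015  0.038 ]
```

View pics/crop1.png

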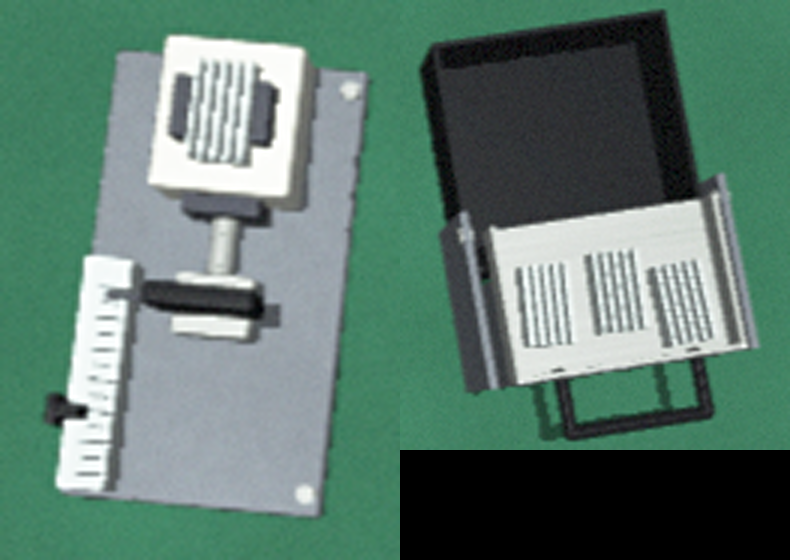

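Run:
```python
from h import *
A=lambda u,v,z:ray("top",(165+u/4,135+v/4),z)[0]
B=lambda u,v,z:ray("top",(360+(u-400)/3,125+v/3),z)[0]
c=[A(117,52,.012),A(368,73,.012),A(320,515,.012),A(62,490,.012)]
print(np.round(c,4)); m=np.mean(c,0)
ang=lambda d:np.degrees(np.arctan2(d[1],d[0]))
print("edges",ang(c[1]-c[2]),ang(c[0]-c[3]),ang(c[0]-c[1])-90,ang(c[3]-c[2])-90,"mid",m)
a=np.radians(ang(c[1]-c[2]));R=np.array([[np.cos(a),-np.sin(a)],[np.sin(a),np.cos(a)]])
for n,p in dict(hL=A(145,290,.095),hR=A(262,302,.095),ptr=A(108,295,.047),mk=A(75,405,.064),mkL=A(50,405,.064)).items(): print(n,np.round(p,4),"gauge",np.round(R.T@(p-m)[:2],4))
l,rr=B(570,433,.137),B(712,413,.137);print("bar",l,rr,(l+rr)/2,ang(l-rr)-90)
h=B(490,228,.115),B(722,195,.115);print("hinge~",h,ang(h[0]-h[1])-90)
k=[B(433,45,.093),B(665,12,.093)];print("crate far",k,ang(k[0]-k[1])-90)
```

```text
[[0.7752 0.3298 0.012 ]
 [0.762  0.1606 0.012 ]
 [0.4664 0.186  0.012 ]
 [0.482  0.3544 0.012 ]]
edges -4.913694749068758 -4.790942982611406 -4.459446232875379 -5.294055860891845 mid [0.62138559 0.25769957 0.012     ]
hL [0.6039 0.287  0.095 ] gauge [-0.0199  0.0277]
hR [0.5968 0.2145 0.095 ] gauge [-0.0208 -0.0451]
ptr [0.6062 0.3211 0.047 ] gauge [-0.0205  0.0619]
mk [0.5345 0.335  0.064 ] gauge [-0.0932  0.0696]
mkL [0.5344 0.3507 0.064 ] gauge [-0.0946  0.0852]
bar [ 0.45460633 -0.23473558  0.137     ] [ 0.4706041  -0.34794561  0.137     ] [ 0.46260521 -0.2913406   0.137     ] 8.043240363937812
hinge~ (array([ 0.62018256, -0.1785537 ,  0.115     ]), array([ 0.64871754, -0.37083335,  0.115     ])) 8.441288606458258
crate far [array([ 0.77961524, -0.13694753,  0.093     ]), array([ 0.81021432, -0.33607107,  0.093     ])] 8.736235705475124
```

```bash
R='x'; 
python3 -m inch '[{"yaw":1},{"yaw":1},{"yaw":1},{"yaw":1},{"yaw":1}]' 0.2 40
python3 -m inch '[{"yaw":1},{"yaw":1},{"yaw":1},{"yaw":1},{"yaw":1}]'
python3 -m inch '[{"yaw":1},{"yaw":1},{"yaw":1},{"yaw":1},{"yaw":1}]'
```

```text
validation failed for argument at $[0]...
validation failed for argument at $[0]...
validation failed for argument at $[0]...
```

```bash
python3 -m inch '[{"x":0,"y":0,"z":0,"yaw":1},{"x":0,"y":0,"z":0,"yaw":1},{"x":0,"y":0,"z":0,"yaw":1},{"x":0,"y":0,"z":0,"yaw":1},{"x":0,"y":0,"z":0,"yaw":1}]' 0.2 40
python3 -m inch '[{"x":0.5,"y":0,"z":0,"yaw":1},{"x":0.5,"y":0,"z":0,"yaw":1},{"x":0.5,"y":0,"z":0,"yaw":1},{"x":0.5,"y":0,"z":0,"yaw":1},{"x":0.5,"y":0,"z":0,"yaw":1}]'
python3 -m inch '[{"x":0.5,"y":0,"z":0,"yaw":1},{"x":0.5,"y":0,"z":0,"yaw":1},{"x":0.5,"y":0,"z":0,"yaw":1},{"x":0.5,"y":0,"z":0,"yaw":1},{"x":0.5,"y":0,"z":0,"yaw":1}]'
```

```text
time_s: 0.52
tcp_pos: [0.2719, 0.6159, 0.2338]
eef_rot: [179.7, -0.2, -44.6]
contact_force: [0.1, 0.6, -0.1]
gripper_width: 0.0601
time_s: 0.93
tcp_pos: [0.3086, 0.5652, 0.2303]
eef_rot: [179.5, -0.5, -65.5]
contact_force: [0.6, 0.6, 0.5]
gripper_width: 0.0528
time_s: 1.35
tcp_pos: [0.3268, 0.5013, 0.228]
eef_rot: [179.6, -0.9, -86.6]
contact_force: [0.9, 0.2, 0.6]
gripper_width: 0.0525
```

```bash
python3 -m inch '[{"x":0.7,"y":-0.9,"z":0,"yaw":1},{"x":0.7,"y":-0.9,"z":0,"yaw":1},{"x":0.7,"y":-0.9,"z":0,"yaw":0},{"x":0.7,"y":-0.9,"z":0,"yaw":0},{"x":0.7,"y":-0.9,"z":0,"yaw":0}]'
python3 -m inch '[{"x":0.7,"y":-0.9,"z":0,"yaw":0},{"x":0.7,"y":-0.9,"z":0,"yaw":0},{"x":0.7,"y":-0.9,"z":0,"yaw":0},{"x":0.5,"y":-0.5,"z":0,"yaw":0},{"x":0,"y":0,"z":0,"yaw":0}]'
```

```text
time_s: 1.77
tcp_pos: [0.435, 0.4057, 0.2275]
eef_rot: [179.6, -1.1, -95.0]
contact_force: [0.4, 0.5, -0.4]
gripper_width: 0.0524
time_s: 2.18
tcp_pos: [0.5141, 0.3258, 0.2262]
eef_rot: [179.5, -1.3, -95.2]
contact_force: [-0.2, 0.6, -0.3]
gripper_width: 0.0523
```

```bash
python3 -m inch '[{"x":0.8,"y":-0.7,"z":0,"yaw":0},{"x":0.8,"y":-0.7,"z":0,"yaw":0},{"x":0.6,"y":-0.4,"z":0,"yaw":0},{"x":0,"y":0,"z":0,"yaw":0},{"x":0,"y":0,"z":0,"yaw":0}]'
python3 - <<'E'
from h import *
import pickle
i=r.camera_info("wrist");s=r.get_state();p,d=r.capture("wrist")
cv2.imwrite("pics/w1.png",p[:,:,::-1]);pickle.dump((i,d),open("pics/w1.pkl","wb"));print(s["tcp_pos"],s["eef_rot"],np.round(i["pose"],3).tolist())
E
```

```text
time_s: 2.6
tcp_pos: [0.5547, 0.2641, 0.2247]
eef_rot: [179.3, -1.4, -95.3]
contact_force: [0.0, 0.7, -0.1]
gripper_width: 0.0525
[0.55466449 0.26405861 0.22471972] [179.30144247  -1.39960561 -95.26823482] [[-0.996, 0.092, 0.013, 0.549], [0.093, 0.958, 0.272, 0.188], [0.013, 0.272, -0.962, 0.374], [0.0, 0.0, 0.0, 1.0]]
```

View pics/w1.png

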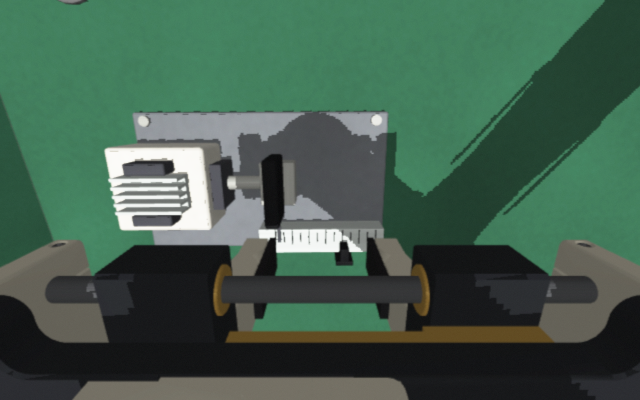

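```bash
python3 - <<'E'
from h import *
import pickle
i,d=pickle.load(open("pics/w1.pkl","rb"));K=np.array(i["mtx"]);T=np.array(i["pose"])
p=cv2.imread("pics/w1.png").astype(int)
v,u=np.mgrid[:400,:640]
P=np.stack([(u-K[0,2])/K[0,0]*d,(v-K[1,2])/K[1,1]*d,d],-1)@T[:3,:3].T+T[:3,3]
a=np.radians(-4.9);R=np.array([[np.cos(a),-np.sin(a)],[np.sin(a),np.cos(a)]])
m=np.array([.6214,.2577]);G=(P[...,:2]-m)@R
dark=(p.max(-1)<70)&(d>0)
def st(n,k):
    g=G[k];print(n,k.sum(),"x",np.round(np.percentile(g[:,0],[2,50,98]),4),"y",np.round(np.percentile(g[:,1],[2,50,98]),4),"z",np.round(np.percentile(P[k][:,2],[2,50,98]),4),"world",np.round(P[k].mean(0),4))
Z=P[...,2]
st("bladetop",dark&(Z>.088)&(Z<.102)&(u>250)&(u<295)&(v<240))
st("blade",dark&(Z>.06)&(Z<.102)&(u>250)&(u<295)&(v<240))
st("marker",dark&(Z>.05)&(Z<.075)&(u>325)&(u<360)&(v>235)&(v<270))
st("needle",dark&(Z>.04)&(Z<.06)&(u>255)&(u<300)&(v>222)&(v<245))
white=(p.min(-1)>140)&(v>220)&(v<255)&(u>250)&(u<390)&(Z>.03)&(Z<.055);st("rail",white)
gr=(abs(p-p.mean(-1,keepdims=True)).max(-1)<25)&(Z>.004)&(Z<.02)&(v<260);st("plate",gr)
E
cat > crop.py <<'E'
import cv2
p=cv2.imread("pics/w1.png");cv2.imwrite("pics/crop2.png",cv2.resize(p[145:270,240:400],None,fx=4.5,fy=4.5,interpolation=2))
E
python3 crop.py
```

```text
bladetop 1086 x [-0.0278 -0.0209 -0.0134] y [-0.0368 -0.0059  0.0291] z [0.0898 0.0945 0.0961] world [0.6001 0.2544 0.0943]
blade 1355 x [-0.0279 -0.0225 -0.0135] y [-0.0377 -0.0068  0.0286] z [0.0633 0.0942 0.096 ] world [0.5989 0.2535 0.0904]
marker 241 x [-0.1051 -0.0956 -0.0869] y [0.0682 0.0799 0.0886] z [0.0507 0.0621 0.065 ] world [0.5328 0.3443 0.0609]Traceback (most recent call last):
  File "<stdin>", line 16, in <module>
  File "<stdin>", line 11, in st
    return _quantile_unchecked(
        a, q, axis, out, overwrite_input, method, keepdims, weights)
    return _ureduce(a,
                    func=_quantile_ureduce_func,
    ...<5 lines>...
                    overwrite_input=overwrite_input,
                    method=method)
    r = func(a, **kwargs)
    result = _quantile(arr,
                       quantiles=q,
    ...<2 lines>...
                       out=out,
                       weights=wgt)
    slices_having_nans = np.isnan(arr[-1, ...])
                                  ~~~^^^^^^^^^
IndexError: index -1 is out of bounds for axis 0 with size 0
```

View pics/crop2.png

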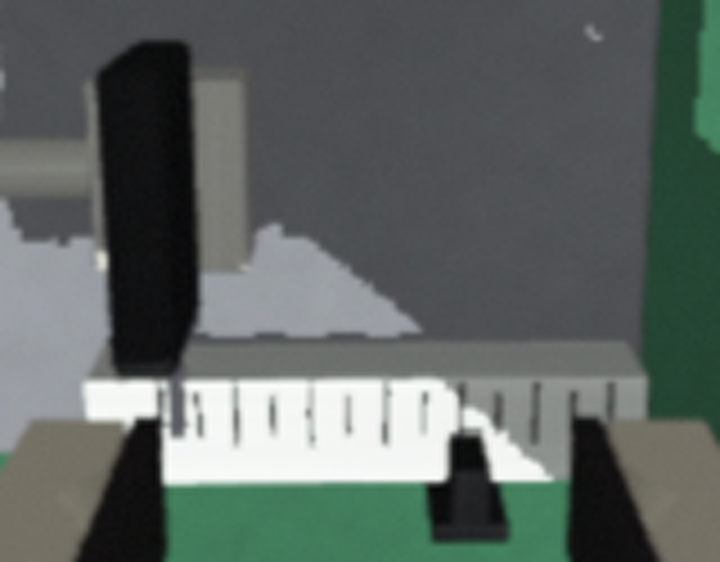

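Run:
```python
from h import *
import pickle
i,d=pickle.load(open("pics/w1.pkl","rb"))
a=np.radians(-4.9);R=np.array([[np.cos(a),-np.sin(a)],[np.sin(a),np.cos(a)]]);m=np.array([.6214,.2577])
C=lambda u,v,z:np.round((ray("",(240+u/4.5,145+v/4.5),z,i)[0][:2]-m)@R,4)
print("needle",C(177,390,.047),C(179,435,.047));print("mk",C(450,432,.042),C(482,432,.042))
print("rail corners",C(85,380,.042),C(645,380,.042),C(165,482,.042))
```

```text
needle [-0.0207  0.0531] [-0.0207  0.0658]
mk [-0.0925  0.068 ] [-0.1011  0.0681]
rail corners [0.0041 0.052 ] [-0.1442  0.0537] [-0.0156  0.0816]
```

```bash
python3 -m inch '[{"x":0.1,"y":-0.8,"z":0.4,"yaw":0},{"x":0.1,"y":-0.8,"z":0.4,"yaw":0},{"x":0,"y":-0.3,"z":0.4,"yaw":0},{"x":0,"y":0,"z":0.4,"yaw":0},{"x":0,"y":0,"z":0,"yaw":0}]'
python3 -m inch '[{"x":0,"y":0,"z":0,"yaw":0},{"x":0,"y":0,"z":0,"yaw":0}]'
```

```text
time_s: 3.07
tcp_pos: [0.5997, 0.2585, 0.1829]
eef_rot: [179.3, -1.3, -95.0]
contact_force: [0.1, -0.4, -1.0]
gripper_width: 0.0525
time_s: 3.23
tcp_pos: [0.5979, 0.2593, 0.182]
eef_rot: [179.2, -1.4, -94.9]
contact_force: [0.5, -0.2, 0.5]
gripper_width: 0.0525
```

```bash
python3 -m inch '[{"x":0.1,"y":-0.1,"z":0.8,"yaw":0},{"x":0.1,"y":0,"z":0.8,"yaw":0},{"x":0,"y":0,"z":0.6,"yaw":0},{"x":0,"y":0,"z":0.3,"yaw":0},{"x":0,"y":0,"z":0,"yaw":0}]'
python3 -m inch '[{"x":0,"y":0,"z":0,"yaw":0}]'
```

```text
time_s: 3.65
tcp_pos: [0.5982, 0.256, 0.1228]
eef_rot: [179.6, -1.1, -94.7]
contact_force: [-0.8, -0.5, -0.3]
gripper_width: 0.0531
time_s: 3.73
tcp_pos: [0.598, 0.2563, 0.1234]
eef_rot: [179.6, -1.1, -94.7]
contact_force: [0.6, 0.5, 0.2]
gripper_width: 0.0528
```

```bash
python3 -m inch '[{"x":0,"y":-0.1,"z":0.6,"yaw":0},{"x":0,"y":0,"z":0.6,"yaw":0},{"x":0,"y":0,"z":0.6,"yaw":0},{"x":0,"y":0,"z":0.4,"yaw":0},{"x":0,"y":0,"z":0,"yaw":0}]'
python3 -m inch '[{"x":0,"y":0,"z":0.2,"yaw":0},{"x":0,"y":0,"z":0,"yaw":0}]'
```

```text
time_s: 4.15
tcp_pos: [0.6034, 0.2587, 0.0745]
eef_rot: [-179.9, -0.7, -94.5]
contact_force: [-0.5, -0.9, 0.8]
gripper_width: 0.0524
time_s: 4.32
tcp_pos: [0.6041, 0.2593, 0.0708]
eef_rot: [-179.8, -0.6, -94.5]
contact_force: [0.5, -0.8, 0.1]
gripper_width: 0.0524
```

```bash
python3 -m inch '[{"x":0,"y":0.12,"z":0.1,"yaw":0},{"x":0,"y":0,"z":0,"yaw":0}]'
python3 -m inch '[{"x":0,"y":0,"z":0,"yaw":0},{"x":0,"y":0,"z":0,"yaw":0},{"x":0,"y":0,"z":0,"yaw":0},{"x":0,"y":0,"z":0,"yaw":0},{"x":0,"y":0,"z":0,"yaw":0}]' -1 35
python3 -m inch '[{"x":0,"y":0,"z":0,"yaw":0},{"x":0,"y":0,"z":0,"yaw":0}]'
```

```text
time_s: 4.48
tcp_pos: [0.6016, 0.26, 0.0696]
eef_rot: [-179.7, -0.6, -94.5]
contact_force: [-0.2, -0.6, 0.3]
gripper_width: 0.0524
time_s: 4.9
tcp_pos: [0.6023, 0.2607, 0.0716]
eef_rot: [-179.6, -0.5, -94.5]
contact_force: [0.1, 0.7, 1.1]
gripper_width: 0.0246
time_s: 5.07
tcp_pos: [0.6026, 0.2607, 0.0718]
eef_rot: [-179.5, -0.4, -94.5]
contact_force: [2.7, 0.9, -1.4]
gripper_width: 0.015
```

```bash
python3 -m inch '[{"x":0,"y":0,"z":0,"yaw":0},{"x":0,"y":0.2,"z":0,"yaw":0},{"x":0,"y":0.3,"z":0,"yaw":0},{"x":0,"y":0.3,"z":0,"yaw":0},{"x":0,"y":0.3,"z":0,"yaw":0}]'
python3 -m inch '[{"x":0,"y":0.3,"z":0,"yaw":0},{"x":0,"y":0.3,"z":0,"yaw":0},{"x":0,"y":0.2,"z":0,"yaw":0}]'
```

```text
time_s: 5.48
tcp_pos: [0.5773, 0.2629, 0.0717]
eef_rot: [-179.3, -0.4, -94.6]
contact_force: [7.8, 0.6, -2.1]
gripper_width: 0.015
time_s: 5.73
tcp_pos: [0.5578, 0.2647, 0.0717]
eef_rot: [-179.1, -0.3, -94.6]
contact_force: [8.9, -1.3, -3.1]
gripper_width: 0.0151
```

```bash
python3 -m inch '[{"x":0,"y":0.25,"z":0,"yaw":0},{"x":0,"y":0.25,"z":0,"yaw":0},{"x":0,"y":0.25,"z":0,"yaw":0},{"x":0,"y":0.1,"z":0,"yaw":0},{"x":0,"y":0,"z":0,"yaw":0}]'
python3 - <<'E'
from h import *
import pickle
i=r.camera_info("wrist");s=r.get_state();p,d=r.capture("wrist");t,_=r.capture("top");s2=r.get_state()
pickle.dump((i,d),open("pics/w2.pkl","wb"));print(s["tcp_pos"],s2["tcp_pos"],s2["contact_force"])
q,_=r.capture("scene")
cv2.imwrite("pics/w2.png",p[:,:,::-1]);cv2.imwrite("pics/top2.png",t[:,:,::-1]);cv2.imwrite("pics/scene2.png",q[:,:,::-1])
o=np.zeros((600,800,3),np.uint8)
o[:400,:400]=cv2.resize(t[190:270,160:240],None,fx=5,fy=5,interpolation=2)
o[:400,400:]=cv2.resize(q[230:310,400:480],None,fx=5,fy=5,interpolation=2)
o[400:]=cv2.resize(p,None,fx=.5,fy=.5)[:200,:1].repeat(800,1)*0
o[400:,:320]=cv2.resize(p,(320,200));
cv2.imwrite("pics/c3.png",o[:,:,::-1])
E
```

```text
time_s: 6.15
tcp_pos: [0.5385, 0.2664, 0.0717]
eef_rot: [-178.6, -0.2, -94.5]
contact_force: [10.6, -2.1, -6.1]
gripper_width: 0.0152
[0.5384797  0.26639984 0.07172824] [0.53877085 0.26636613 0.07170984] [ 9.99370992 -1.0660065  -4.81025319]
```

View pics/c3.png

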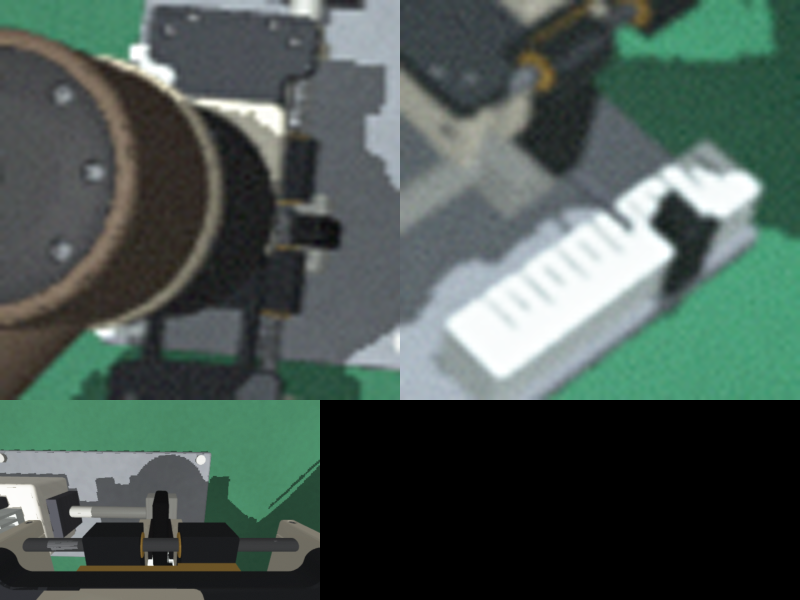

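Run:
```python
from h import *
a=np.radians(-4.9);R=np.array([[np.cos(a),-np.sin(a)],[np.sin(a),np.cos(a)]]);m=np.array([.6214,.2577])
C=lambda u,v,z:np.round((ray("scene",(400+(u-400)/5,230+v/5),z)[0][:2]-m)@R,4)
print("needle",C(628,224,.047),C(600,195,.047));print("mk top corners",C(656,195,.064),C(672,176,.064),C(714,218,.064),"bottom",C(652,232,.042))
print("rail corners",C(445,325,.042),C(498,378,.042),C(762,187,.042),C(708,143,.042))
p=cv2.imread("pics/scene2.png")
cv2.imwrite("pics/c4.png",cv2.resize(p[255:300,425:470],None,fx=13,fy=13,interpolation=2))
```

```text
needle [-0.0826  0.0667] [-0.084   0.0501]
mk top corners [-0.0905  0.07  ] [-0.1026  0.0674] [-0.1007  0.0912] bottom [-0.0909  0.0733]
rail corners [0.0071 0.055 ] [0.0072 0.0842] [-0.1439  0.0851] [-0.1431  0.0567]
```

View pics/c4.png

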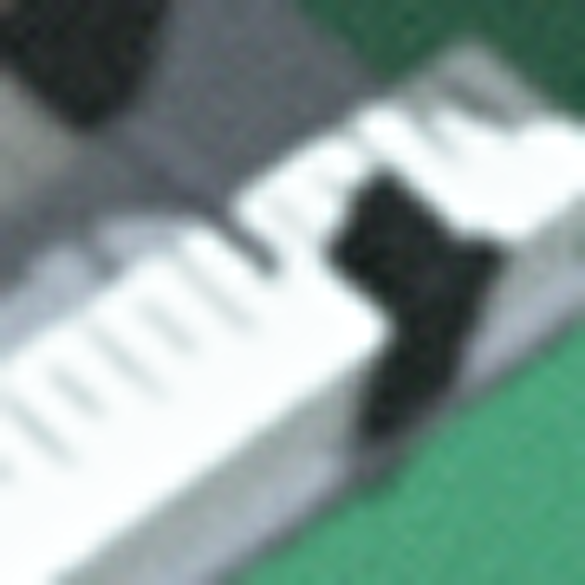

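```bash
python3 -m inch '[{"x":0,"y":0.2,"z":0,"yaw":0},{"x":0,"y":0.2,"z":0,"yaw":0},{"x":0,"y":0.12,"z":0,"yaw":0},{"x":0,"y":0.02,"z":0,"yaw":0},{"x":0,"y":0.02,"z":0,"yaw":0}]'
python3 - <<'E'
from h import *
q,_=r.capture("scene");s2=r.get_state();print(s2["tcp_pos"],s2["contact_force"])
cv2.imwrite("pics/scene3.png",q[:,:,::-1]);cv2.imwrite("pics/c5.png",cv2.resize(q[255:300,425:470,::-1],None,fx=13,fy=13,interpolation=2))
E
```

```text
time_s: 6.72
tcp_pos: [0.5292, 0.2672, 0.0717]
eef_rot: [-178.1, -0.1, -94.4]
contact_force: [11.1, -1.2, -4.8]
gripper_width: 0.0153
[0.5292753  0.26722074 0.0716858 ] [11.05626952 -1.08780855 -5.65633658]
```

View pics/c5.png

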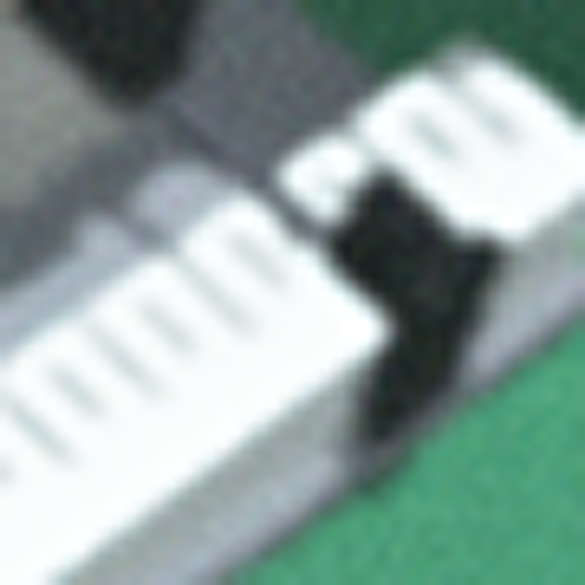

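```bash
python3 -m inch '[{"x":0,"y":0.1,"z":0,"yaw":0},{"x":0,"y":0.1,"z":0,"yaw":0},{"x":0,"y":0.04,"z":0,"yaw":0},{"x":0,"y":0.03,"z":0,"yaw":0},{"x":0,"y":0.02,"z":0,"yaw":0}]'
```

```text
time_s: 7.18
tcp_pos: [0.5265, 0.2675, 0.0716]
eef_rot: [-177.6, -0.0, -94.4]
contact_force: [10.6, -1.5, -6.6]
gripper_width: 0.0152
```

```bash
python3 -m inch '[{"x":0,"y":0.1,"z":0,"yaw":0},{"x":0,"y":0.04,"z":0,"yaw":0},{"x":0,"y":0.02,"z":0,"yaw":0},{"x":0,"y":0.02,"z":0,"yaw":0},{"x":0,"y":0.02,"z":0,"yaw":0}]'
python3 - <<'E'
from h import *
q,_=r.capture("scene");s2=r.get_state();print(s2["tcp_pos"],s2["contact_force"])
cv2.imwrite("pics/scene4.png",q[:,:,::-1]);cv2.imwrite("pics/c6.png",cv2.resize(q[255:300,425:470,::-1],None,fx=13,fy=13,interpolation=2))
E
```

```text
time_s: 7.6
tcp_pos: [0.5259, 0.2676, 0.0716]
eef_rot: [-177.2, 0.1, -94.3]
contact_force: [11.3, -1.5, -4.3]
gripper_width: 0.0159
[0.52600156 0.26757974 0.07161127] [11.98983494 -2.14661174 -5.85053005]
```

View pics/c6.png

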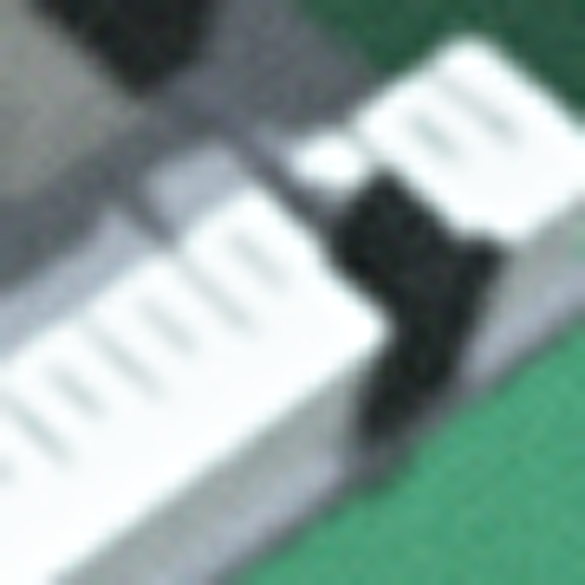

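Run:
```python
from h import *
a=np.radians(-4.9);R=np.array([[np.cos(a),-np.sin(a)],[np.sin(a),np.cos(a)]]);m=np.array([.6214,.2577])
def C(n,u,v,z): return np.round((ray("scene",(425+u/13-.46,255+v/13-.46),z)[0][:2]-m)@R,4)
for t in [(225,212),(255,245),(272,268)]:print("c4",C(0,*t,.047))
for t in [(275,190),(300,215),(322,240)]:print("c5",C(0,*t,.047))
for t in [(270,165),(300,195),(325,220)]:print("c6",C(0,*t,.047))
print("mk top",C(0,333,240,.064),C(0,388,175,.064),C(0,497,245,.064),C(0,395,322,.042))
```

```text
c4 [-0.0836  0.0555]
c4 [-0.0828  0.0626]
c4 [-0.0817  0.0671]
c5 [-0.093   0.0573]
c5 [-0.0926  0.0629]
c5 [-0.0919  0.0682]
c6 [-0.0959  0.0535]
c6 [-0.0955  0.0603]
c6 [-0.0951  0.0659]
mk top [-0.0817  0.0753] [-0.0975  0.0721] [-0.1011  0.0908] [-0.093   0.0836]
```

```bash
python3 -m inch '[{"x":0,"y":0.02,"z":0,"yaw":0},{"x":0,"y":0.02,"z":0,"yaw":0},{"x":0,"y":0.02,"z":0,"yaw":0},{"x":0,"y":0.02,"z":0,"yaw":0},{"x":0,"y":0.02,"z":0,"yaw":0}]'
python3 -m inch '[{"x":0,"y":0.02,"z":0,"yaw":0},{"x":0,"y":0.02,"z":0,"yaw":0},{"x":0,"y":0.02,"z":0,"yaw":0},{"x":0,"y":0.02,"z":0,"yaw":0},{"x":0,"y":0.02,"z":0,"yaw":0}]'
```

```text
time_s: 8.07
tcp_pos: [0.5276, 0.2674, 0.0715]
eef_rot: [-176.8, 0.2, -94.3]
contact_force: [11.7, -1.0, -6.1]
gripper_width: 0.0159
time_s: 8.48
tcp_pos: [0.5291, 0.2673, 0.0716]
eef_rot: [-176.3, 0.3, -94.2]
contact_force: [11.1, -1.6, -5.8]
gripper_width: 0.0164
```

```bash
python3 -m inch '[{"x":0,"y":0.11,"z":0,"yaw":0},{"x":0,"y":0.11,"z":0,"yaw":0},{"x":0,"y":0.06,"z":0,"yaw":0},{"x":0,"y":0.04,"z":0,"yaw":0},{"x":0,"y":0.04,"z":0,"yaw":0}]'
python3 -m inch '[{"x":0,"y":0.04,"z":0,"yaw":0},{"x":0,"y":0.04,"z":0,"yaw":0},{"x":0,"y":0.04,"z":0,"yaw":0},{"x":0,"y":0.04,"z":0,"yaw":0},{"x":0,"y":0.04,"z":0,"yaw":0}]'
```

```text
time_s: 8.9
tcp_pos: [0.5247, 0.2677, 0.0717]
eef_rot: [-175.9, 0.4, -94.2]
contact_force: [12.4, -2.9, -5.9]
gripper_width: 0.0165
time_s: 9.32
tcp_pos: [0.524, 0.2678, 0.0717]
eef_rot: [-175.4, 0.5, -94.1]
contact_force: [12.0, -1.6, -5.0]
gripper_width: 0.017
```

```bash
python3 -m inch '[{"x":0,"y":0.03,"z":0,"yaw":0},{"x":0,"y":0.03,"z":0,"yaw":0},{"x":0,"y":0.03,"z":0,"yaw":0},{"x":0,"y":0.03,"z":0,"yaw":0},{"x":0,"y":0.035,"z":0,"yaw":0}]'
python3 - <<'E'
from h import *
q,_=r.capture("scene");s2=r.get_state();print(s2["tcp_pos"],s2["contact_force"])
cv2.imwrite("pics/scene5.png",q[:,:,::-1]);cv2.imwrite("pics/c7.png",cv2.resize(q[255:300,425:470,::-1],None,fx=13,fy=13,interpolation=2))
E
python3 -m inch '[{"x":0,"y":0.035,"z":0,"yaw":0},{"x":0,"y":0.035,"z":0,"yaw":0},{"x":0,"y":0.035,"z":0,"yaw":0},{"x":0,"y":0.035,"z":0,"yaw":0},{"x":0,"y":0.035,"z":0,"yaw":0}]'
python3 -m inch '[{"x":0,"y":0.035,"z":0,"yaw":0},{"x":0,"y":0.035,"z":0,"yaw":0},{"x":0,"y":0.035,"z":0,"yaw":0},{"x":0,"y":0.035,"z":0,"yaw":0},{"x":0,"y":0.035,"z":0,"yaw":0}]'
```

```text
time_s: 9.73
tcp_pos: [0.524, 0.2678, 0.0718]
eef_rot: [-175.1, 0.6, -94.1]
contact_force: [11.7, -3.5, -3.2]
gripper_width: 0.0164
[0.52402701 0.26776208 0.07177939] [12.3065807  -2.21198489 -5.32754362]
time_s: 10.2
tcp_pos: [0.5238, 0.2678, 0.0718]
eef_rot: [-174.6, 0.7, -94.0]
contact_force: [11.6, -1.5, -4.6]
gripper_width: 0.0168
time_s: 10.62
tcp_pos: [0.5235, 0.2678, 0.0719]
eef_rot: [-174.3, 0.8, -94.0]
contact_force: [12.8, -1.0, -4.0]
gripper_width: 0.0171
```

View pics/c7.png

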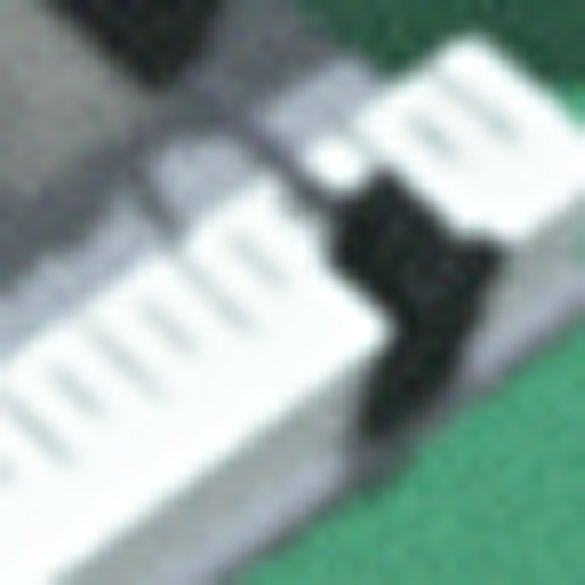

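```bash
python3 -m inch '[{"x":0,"y":-0.02,"z":0,"yaw":0},{"x":0,"y":-0.02,"z":0,"yaw":0},{"x":0,"y":0.03,"z":0,"yaw":0},{"x":0,"y":0.035,"z":0,"yaw":0},{"x":0,"y":0.035,"z":0,"yaw":0}]'
python3 -m inch '[{"x":0,"y":0.035,"z":0,"yaw":0},{"x":0,"y":0.035,"z":0,"yaw":0},{"x":0,"y":0.035,"z":0,"yaw":0},{"x":0,"y":0.035,"z":0,"yaw":0},{"x":0,"y":0.035,"z":0,"yaw":0}]'
```

```text
time_s: 11.03
tcp_pos: [0.5256, 0.2676, 0.0719]
eef_rot: [-173.9, 0.8, -94.0]
contact_force: [12.7, -2.6, -5.5]
gripper_width: 0.0172
time_s: 11.45
tcp_pos: [0.525, 0.2676, 0.072]
eef_rot: [-173.5, 0.9, -93.9]
contact_force: [12.4, -1.4, -4.7]
gripper_width: 0.0176
```

```bash
python3 -m inch '[{"x":0,"y":0,"z":0,"yaw":0},{"x":0,"y":0,"z":0,"yaw":0},{"x":0,"y":0,"z":0,"yaw":0},{"x":0,"y":0.03,"z":0,"yaw":0},{"x":0,"y":0.03,"z":0,"yaw":0}]'
python3 -m inch '[{"x":0,"y":0.03,"z":0,"yaw":0},{"x":0,"y":0.03,"z":0,"yaw":0},{"x":0,"y":0.03,"z":0,"yaw":0},{"x":0,"y":0.03,"z":0,"yaw":0},{"x":0,"y":0.03,"z":0,"yaw":0}]'
python3 -m inch '[{"x":0,"y":0.03,"z":0,"yaw":0},{"x":0,"y":0.03,"z":0,"yaw":0},{"x":0,"y":0.03,"z":0,"yaw":0},{"x":0,"y":0.03,"z":0,"yaw":0},{"x":0,"y":0.03,"z":0,"yaw":0}]'
python3 -m inch '[{"x":0,"y":0.03,"z":0,"yaw":0},{"x":0,"y":0.03,"z":0,"yaw":0},{"x":0,"y":0.03,"z":0,"yaw":0}]'
```

```text
time_s: 11.87
tcp_pos: [0.5267, 0.2675, 0.072]
eef_rot: [-173.2, 1.0, -93.9]
contact_force: [11.3, -1.7, -4.4]
gripper_width: 0.0177
time_s: 12.28
tcp_pos: [0.5265, 0.2675, 0.0721]
eef_rot: [-172.9, 1.1, -93.9]
contact_force: [12.3, -2.1, -5.5]
gripper_width: 0.0178
time_s: 12.7
tcp_pos: [0.5262, 0.2675, 0.0722]
eef_rot: [-172.6, 1.2, -93.8]
contact_force: [12.0, -1.6, -5.2]
gripper_width: 0.0181
time_s: 12.95
tcp_pos: [0.5259, 0.2675, 0.0721]
eef_rot: [-172.4, 1.3, -93.8]
contact_force: [11.6, -2.0, -5.0]
gripper_width: 0.018
```

```bash
python3 -m inch '[{"x":0,"y":-0.1,"z":0.01,"yaw":0},{"x":0,"y":-0.2,"z":0.025,"yaw":0},{"x":0,"y":-0.2,"z":0.025,"yaw":0},{"x":0,"y":-0.2,"z":0.025,"yaw":0},{"x":0,"y":-0.2,"z":0.025,"yaw":0}]'
python3 -m inch '[{"x":0,"y":-0.2,"z":0.025,"yaw":0},{"x":0,"y":-0.2,"z":0.025,"yaw":0},{"x":0,"y":-0.2,"z":0.025,"yaw":0},{"x":0,"y":-0.2,"z":0.025,"yaw":0},{"x":0,"y":0,"z":0,"yaw":0}]'
```

```text
time_s: 13.37
tcp_pos: [0.5501, 0.2654, 0.0722]
eef_rot: [-172.2, 1.3, -93.8]
contact_force: [8.1, -0.2, -2.7]
gripper_width: 0.0181
time_s: 13.78
tcp_pos: [0.5724, 0.2634, 0.0723]
eef_rot: [-172.1, 1.3, -93.8]
contact_force: [7.0, 0.1, -1.9]
gripper_width: 0.018
```

```bash
python3 -m inch '[{"x":0,"y":-0.2,"z":0.025,"yaw":0},{"x":0,"y":-0.2,"z":0.025,"yaw":0},{"x":0,"y":-0.2,"z":0.025,"yaw":0},{"x":0,"y":-0.15,"z":0.02,"yaw":0},{"x":0,"y":-0.1,"z":0.01,"yaw":0}]'
python3 -m inch '[{"x":0,"y":-0.12,"z":0.015,"yaw":0},{"x":0,"y":-0.12,"z":0.015,"yaw":0},{"x":0,"y":-0.08,"z":0.01,"yaw":0},{"x":0,"y":-0.05,"z":0,"yaw":0}]'
```

```text
time_s: 14.2
tcp_pos: [0.5941, 0.2614, 0.0723]
eef_rot: [-172.2, 1.2, -93.8]
contact_force: [3.8, 1.5, -0.8]
gripper_width: 0.0185
time_s: 14.53
tcp_pos: [0.6034, 0.2606, 0.0723]
eef_rot: [-172.3, 1.2, -93.8]
contact_force: [-5.4, 2.9, 3.9]
gripper_width: 0.0177
```

```bash
python3 -m inch '[{"x":0,"y":0.02,"z":0,"yaw":0},{"x":0,"y":0,"z":0,"yaw":0},{"x":0,"y":0,"z":0,"yaw":0}]'
python3 -m inch '[{"x":0,"y":0,"z":0,"yaw":0},{"x":0,"y":0,"z":0,"yaw":0},{"x":0,"y":0,"z":0,"yaw":0},{"x":0,"y":0,"z":0,"yaw":0}]' 0.2
python3 -m inch '[{"x":0,"y":-0.05,"z":-0.4,"yaw":0},{"x":0,"y":-0.1,"z":-0.8,"yaw":0},{"x":0,"y":-0.13,"z":-1,"yaw":0},{"x":0,"y":-0.13,"z":-1,"yaw":0},{"x":0,"y":-0.13,"z":-1,"yaw":0}]'
```

```text
time_s: 14.78
tcp_pos: [0.6029, 0.2607, 0.0723]
eef_rot: [-172.3, 1.2, -93.8]
contact_force: [4.0, -0.5, -0.4]
gripper_width: 0.0185
time_s: 15.12
tcp_pos: [0.6024, 0.2608, 0.0724]
eef_rot: [-172.2, 1.2, -93.7]
contact_force: [-0.5, -0.0, 0.6]
gripper_width: 0.0393
time_s: 15.53
tcp_pos: [0.5975, 0.2561, 0.1773]
eef_rot: [-172.8, 0.7, -93.7]
contact_force: [0.3, 0.0, 0.4]
gripper_width: 0.0527
```

```bash
python3 -m inch '[{"x":0.6,"y":0.05,"z":-0.8,"yaw":0},{"x":0.9,"y":0.15,"z":-0.8,"yaw":0},{"x":1,"y":0.18,"z":-0.8,"yaw":-0.2},{"x":1,"y":0.18,"z":-0.1,"yaw":-0.2},{"x":1,"y":0.18,"z":0,"yaw":-0.2}]' -0.3
python3 -m inch '[{"x":1,"y":0.18,"z":0,"yaw":-0.2},{"x":1,"y":0.18,"z":0,"yaw":-0.2},{"x":1,"y":0.18,"z":0,"yaw":-0.2},{"x":1,"y":0.18,"z":0,"yaw":-0.2},{"x":1,"y":0.18,"z":0,"yaw":-0.2}]'
python3 -m inch '[{"x":1,"y":0.18,"z":0,"yaw":-0.2},{"x":1,"y":0.18,"z":0,"yaw":-0.2},{"x":1,"y":0.18,"z":0,"yaw":-0.2},{"x":1,"y":0.18,"z":0,"yaw":-0.2},{"x":1,"y":0.18,"z":0,"yaw":-0.2}]'
```

```text
time_s: 15.95
tcp_pos: [0.5669, 0.1464, 0.2497]
eef_rot: [-172.1, 0.8, -90.9]
contact_force: [1.3, -0.1, -0.2]
gripper_width: 0.0319
time_s: 16.37
tcp_pos: [0.5439, 0.0161, 0.252]
eef_rot: [-171.6, 0.5, -86.5]
contact_force: [0.8, 0.4, -0.5]
gripper_width: 0.031
time_s: 16.78
tcp_pos: [0.53, -0.116, 0.2537]
eef_rot: [-171.2, -0.1, -82.2]
contact_force: [0.7, -0.4, 0.3]
gripper_width: 0.0306
```

```bash
python3 -m inch '[{"x":1,"y":0.6,"z":0,"yaw":0},{"x":1,"y":0.6,"z":0,"yaw":0},{"x":1,"y":0.6,"z":0,"yaw":0},{"x":1,"y":0.6,"z":0,"yaw":0},{"x":1,"y":0.6,"z":0,"yaw":0}]'
python3 -m inch '[{"x":0.6,"y":0.3,"z":0,"yaw":0},{"x":0.3,"y":0.2,"z":0,"yaw":0},{"x":0,"y":0,"z":0,"yaw":0}]'
python3 - <<'E'
from h import *
import pickle
i=r.camera_info("wrist");s=r.get_state();p,d=r.capture("wrist");q,_=r.capture("scene")
cv2.imwrite("pics/w8.png",p[:,:,::-1]);pickle.dump((i,d),open("pics/w8.pkl","wb"));print(s["tcp_pos"],s["eef_rot"])
cv2.imwrite("pics/scene8.png",q[:,:,::-1])
o=np.zeros((600,640,3),np.uint8);o[:400]=p;o[400:,:320]=cv2.resize(q[210:310,360:520],(320,200))
cv2.imwrite("pics/c8.png",o[:,:,::-1])
E
```

```text
time_s: 17.2
tcp_pos: [0.4718, -0.2555, 0.2472]
eef_rot: [-170.8, -0.1, -81.9]
contact_force: [1.5, -1.4, -0.2]
gripper_width: 0.0306
time_s: 17.45
tcp_pos: [0.4593, -0.2842, 0.2472]
eef_rot: [-170.8, -0.2, -82.1]
contact_force: [-0.1, 0.7, -0.9]
gripper_width: 0.0308
[ 0.45928434 -0.28423477  0.24716575] [-1.70758045e+02 -1.52675527e-01 -8.21263407e+01]
```

View pics/c8.png

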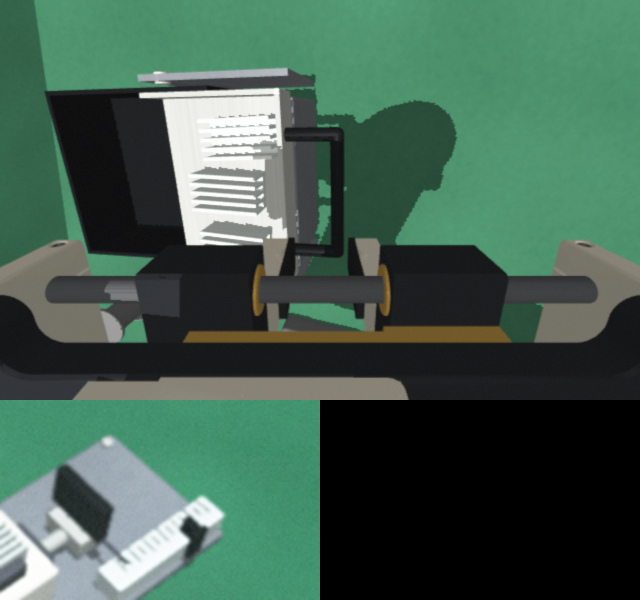

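Run:
```python
from h import *
import pickle
i,d=pickle.load(open("pics/w8.pkl","rb"))
C=lambda u,v,z:ray("",(u,v),z,i)[0]
a,b=C(337,133,.137),C(337,250,.137);print(a,b,(a+b)/2,np.linalg.norm(a-b),np.degrees(np.arctan2(*(b-a)[1::-1])))
print("hinge",C(163,96,.115),C(188,244,.115),"wall",C(282,90,.149),C(296,244,.149))
K=np.array(i["mtx"]);T=np.array(i["pose"])
for u,v in[(337,160),(337,200),(337,230)]:
    z=d[v,u];print(T[:3,:3]@np.array([(u-K[0,2])/K[0,0]*z,(v-K[1,2])/K[1,1]*z,z])+T[:3,3])
```

```text
[ 0.47109606 -0.34436897  0.137     ] [ 0.45452476 -0.23702698  0.137     ] [ 0.46281041 -0.29069797  0.137     ] 0.10861359170296903 98.77595972191583
hinge [ 0.64662553 -0.35202807  0.115     ] [ 0.62111104 -0.19701277  0.115     ] wall [ 0.51845277 -0.37189133  0.149     ] [ 0.49222401 -0.24093868  0.149     ]
[ 0.4673638  -0.32228795  0.13990924]
[ 0.46181499 -0.28741172  0.14139047]
[ 0.45753937 -0.25825646  0.13936364]
```

```bash
python3 -m inch '[{"x":0.2,"y":-0.12,"z":0.6,"yaw":0},{"x":0.1,"y":-0.12,"z":0.8,"yaw":0},{"x":0,"y":-0.12,"z":0.8,"yaw":0},{"x":0,"y":-0.05,"z":0.3,"yaw":0},{"x":0,"y":0,"z":0,"yaw":0}]'
python3 -m inch '[{"x":0,"y":0,"z":0,"yaw":0}]'
```

```text
time_s: 17.97
tcp_pos: [0.4852, -0.284, 0.189]
eef_rot: [-170.4, -0.3, -81.8]
contact_force: [-0.1, -0.3, 0.9]
gripper_width: 0.0305
time_s: 18.05
tcp_pos: [0.4855, -0.2832, 0.1891]
eef_rot: [-170.4, -0.3, -81.7]
contact_force: [0.6, 0.4, 0.7]
gripper_width: 0.0308
```

```bash
python3 -m inch '[{"x":0.15,"y":0.6,"z":-0.1,"yaw":0},{"x":0.1,"y":0.45,"z":-0.1,"yaw":0},{"x":0,"y":0.1,"z":0,"yaw":0},{"x":0,"y":0,"z":0,"yaw":0}]'
```

```text
time_s: 18.38
tcp_pos: [0.4569, -0.2932, 0.1926]
eef_rot: [-170.3, -0.4, -81.5]
contact_force: [0.6, -0.6, -0.4]
gripper_width: 0.0305
```

```bash
python3 -m inch '[{"x":-0.1,"y":-0.05,"z":0.5,"yaw":0},{"x":0,"y":0.1,"z":0.6,"yaw":0},{"x":0,"y":0.1,"z":0.5,"yaw":0},{"x":0,"y":0.05,"z":0.2,"yaw":0},{"x":0,"y":0,"z":0,"yaw":0}]'
python3 -m inch '[{"x":0,"y":0,"z":0,"yaw":0}]'
```

```text
time_s: 18.8
tcp_pos: [0.4609, -0.2922, 0.1513]
eef_rot: [-169.7, -0.6, -81.7]
contact_force: [0.1, 0.2, 0.2]
gripper_width: 0.0308
time_s: 18.88
tcp_pos: [0.461, -0.2924, 0.1517]
eef_rot: [-169.7, -0.7, -81.7]
contact_force: [0.2, -0.4, -0.1]
gripper_width: 0.0308
```

```bash
python3 -m inch '[{"x":0,"y":0.1,"z":0.4,"yaw":0},{"x":0,"y":0.06,"z":0.3,"yaw":0},{"x":0,"y":0,"z":0.1,"yaw":0},{"x":0,"y":0,"z":0,"yaw":0}]'
python3 -m inch '[{"x":0,"y":0,"z":0,"yaw":0},{"x":0,"y":0,"z":0,"yaw":0},{"x":0,"y":0,"z":0,"yaw":0},{"x":0,"y":0,"z":0,"yaw":0},{"x":0,"y":0,"z":0,"yaw":0}]' -1 30
```

```text
time_s: 19.22
tcp_pos: [0.4619, -0.2933, 0.1316]
eef_rot: [-169.6, -0.8, -81.7]
contact_force: [-0.4, 0.1, 0.9]
gripper_width: 0.0306
time_s: 19.63
tcp_pos: [0.4651, -0.293, 0.1323]
eef_rot: [-169.3, -0.8, -81.6]
contact_force: [-4.3, -3.9, -3.6]
gripper_width: 0.0112
```

```bash
python3 -m inch '[{"x":0,"y":-0.05,"z":-0.14,"yaw":0},{"x":0,"y":-0.11,"z":-0.28,"yaw":0},{"x":0,"y":-0.11,"z":-0.28,"yaw":0},{"x":0,"y":-0.11,"z":-0.28,"yaw":0}]'
```

```text
time_s: 19.97
tcp_pos: [0.4698, -0.2923, 0.1584]
eef_rot: [-169.4, -0.8, -81.7]
contact_force: [6.6, -0.8, -6.5]
gripper_width: 0.011
```

```bash
python3 -m inch '[{"x":0,"y":-0.15,"z":-0.28,"yaw":0},{"x":0,"y":-0.16,"z":-0.27,"yaw":0},{"x":0,"y":-0.17,"z":-0.26,"yaw":0},{"x":0,"y":-0.18,"z":-0.26,"yaw":0}]'
python3 -m inch '[{"x":0,"y":-0.2,"z":-0.25,"yaw":0},{"x":0,"y":-0.2,"z":-0.24,"yaw":0},{"x":0,"y":-0.2,"z":-0.22,"yaw":0},{"x":0,"y":-0.2,"z":-0.22,"yaw":0}]'
```

```text
time_s: 20.3
tcp_pos: [0.4819, -0.2904, 0.1918]
eef_rot: [-169.3, -0.8, -81.7]
contact_force: [5.6, -3.1, -7.7]
gripper_width: 0.0109
time_s: 20.63
tcp_pos: [0.4999, -0.2875, 0.2218]
eef_rot: [-169.2, -0.9, -81.7]
contact_force: [8.2, -3.3, -11.7]
gripper_width: 0.0112
```

```bash
python3 -m inch '[{"x":0,"y":-0.28,"z":-0.17,"yaw":0},{"x":0,"y":-0.26,"z":-0.16,"yaw":0},{"x":0,"y":-0.26,"z":-0.15,"yaw":0}]'
python3 -m inch '[{"x":0,"y":-0.26,"z":-0.15,"yaw":0},{"x":0,"y":-0.26,"z":-0.14,"yaw":0},{"x":0,"y":-0.26,"z":-0.13,"yaw":0}]'
```

```text
time_s: 20.88
tcp_pos: [0.5151, -0.2851, 0.2394]
eef_rot: [-169.5, -0.9, -81.7]
contact_force: [-0.9, -3.4, -1.7]
gripper_width: 0.0115
time_s: 21.13
tcp_pos: [0.5329, -0.2823, 0.2553]
eef_rot: [-169.6, -0.9, -81.7]
contact_force: [-0.5, -4.1, -4.0]
gripper_width: 0.0111
```

```bash
python3 -m inch '[{"x":0,"y":-0.26,"z":-0.09,"yaw":0},{"x":0,"y":-0.26,"z":-0.08,"yaw":0},{"x":0,"y":-0.24,"z":-0.06,"yaw":0},{"x":0,"y":-0.24,"z":-0.06,"yaw":0},{"x":0,"y":-0.1,"z":-0.01,"yaw":0}]'
python3 -m inch '[{"x":0,"y":0,"z":0,"yaw":0},{"x":0,"y":0,"z":0,"yaw":0}]'
python3 - <<'E'
from h import *
q,_=r.capture("scene");t,_=r.capture("top");cv2.imwrite("pics/scene9.png",q[:,:,::-1])
o=np.zeros((600,700,3),np.uint8);o[:300,:400]=cv2.resize(q[70:220,140:340],(400,300));o[300:,:400]=cv2.resize(t[120:270,340:540],(400,300));cv2.imwrite("pics/c9.png",o[:,:400,::-1])
E
```

```text
time_s: 21.55
tcp_pos: [0.5603, -0.278, 0.2725]
eef_rot: [-169.6, -1.0, -81.7]
contact_force: [-4.6, -1.4, 3.3]
gripper_width: 0.011
time_s: 21.72
tcp_pos: [0.5612, -0.2779, 0.2731]
eef_rot: [-169.6, -1.0, -81.6]
contact_force: [-3.4, -0.6, 1.4]
gripper_width: 0.0113
```

View pics/c9.png

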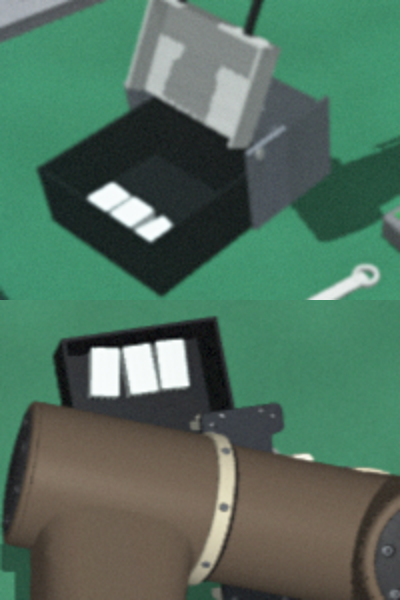

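```bash
python3 -m inch '[{"x":0,"y":0.15,"z":0.03,"yaw":0},{"x":0,"y":0.24,"z":0.07,"yaw":0},{"x":0,"y":0.24,"z":0.08,"yaw":0},{"x":0,"y":0.24,"z":0.09,"yaw":0},{"x":0,"y":0.25,"z":0.11,"yaw":0}]'
python3 -m inch '[{"x":0,"y":0.25,"z":0.13,"yaw":0},{"x":0,"y":0.25,"z":0.14,"yaw":0},{"x":0,"y":0.25,"z":0.15,"yaw":0}]'
```

```text
time_s: 22.23
tcp_pos: [0.5364, -0.2818, 0.2584]
eef_rot: [-169.1, -1.0, -81.6]
contact_force: [0.6, -0.7, -0.8]
gripper_width: 0.0109
time_s: 22.48
tcp_pos: [0.5187, -0.2846, 0.2435]
eef_rot: [-169.0, -1.1, -81.6]
contact_force: [-1.5, -0.2, 2.7]
gripper_width: 0.0112
```

```bash
python3 -m inch '[{"x":0,"y":0.24,"z":0.17,"yaw":0},{"x":0,"y":0.24,"z":0.19,"yaw":0},{"x":0,"y":0.22,"z":0.2,"yaw":0},{"x":0,"y":0.21,"z":0.21,"yaw":0}]'
python3 -m inch '[{"x":0,"y":0.2,"z":0.22,"yaw":0},{"x":0,"y":0.19,"z":0.23,"yaw":0},{"x":0,"y":0.17,"z":0.24,"yaw":0}]'
```

```text
time_s: 22.82
tcp_pos: [0.4965, -0.288, 0.2175]
eef_rot: [-169.1, -1.0, -81.7]
contact_force: [-1.2, -1.2, 1.8]
gripper_width: 0.0113
time_s: 23.07
tcp_pos: [0.4833, -0.2901, 0.1951]
eef_rot: [-169.3, -1.0, -81.7]
contact_force: [-4.0, -1.0, 1.6]
gripper_width: 0.0108
```

```bash
python3 -m inch '[{"x":0,"y":0.16,"z":0.25,"yaw":0},{"x":0,"y":0.15,"z":0.25,"yaw":0},{"x":0,"y":0.14,"z":0.26,"yaw":0},{"x":0,"y":0.13,"z":0.26,"yaw":0},{"x":0,"y":0.12,"z":0.26,"yaw":0}]'
python3 -m inch '[{"x":0,"y":0.11,"z":0.26,"yaw":0},{"x":0,"y":0.1,"z":0.26,"yaw":0},{"x":0,"y":0.05,"z":0.2,"yaw":0}]'
```

```text
time_s: 23.48
tcp_pos: [0.4688, -0.2924, 0.1552]
eef_rot: [-169.5, -0.9, -81.7]
contact_force: [-2.5, -0.0, 0.4]
gripper_width: 0.0114
time_s: 23.73
tcp_pos: [0.4651, -0.293, 0.1332]
eef_rot: [-169.6, -0.8, -81.7]
contact_force: [-4.2, -3.0, 0.2]
gripper_width: 0.0109
```

```bash
python3 -m inch '[{"x":0,"y":0,"z":0.06,"yaw":0},{"x":0,"y":0,"z":0,"yaw":0}]'
python3 -m inch '[{"x":0,"y":0,"z":0,"yaw":0},{"x":0,"y":0,"z":0,"yaw":0},{"x":0,"y":0,"z":0,"yaw":0},{"x":0,"y":0,"z":0,"yaw":0}]' -0.3
python3 -m inch '[{"x":0,"y":-0.03,"z":-0.2,"yaw":0},{"x":0,"y":-0.08,"z":-0.5,"yaw":0},{"x":0,"y":-0.1,"z":-0.8,"yaw":0},{"x":0,"y":-0.1,"z":-0.8,"yaw":0},{"x":0,"y":-0.1,"z":-0.8,"yaw":0}]'
python3 -m inch '[{"x":0,"y":0.5,"z":-0.5,"yaw":0},{"x":0,"y":0.5,"z":-0.2,"yaw":0},{"x":-1,"y":0.3,"z":0,"yaw":0},{"x":-1,"y":0,"z":0,"yaw":0},{"x":-1,"y":0,"z":0,"yaw":0}]'
python3 -m inch '[{"x":-1,"y":0,"z":0,"yaw":0},{"x":-1,"y":0,"z":0,"yaw":0},{"x":-1,"y":0,"z":0,"yaw":0},{"x":-0.5,"y":0,"z":0,"yaw":0},{"x":0,"y":0,"z":0,"yaw":0}]'
python3 - <<'E'
from h import *
q,_=r.capture("scene");t,_=r.capture("top");s=r.get_state();print(s["contact_force"],s["qd"].round(2))
o=np.zeros((800,640,3),np.uint8);o[:400]=q;o[400:]=t;cv2.imwrite("pics/c10.png",cv2.resize(o,(480,600))[:,:,::-1])
E
```

```text
time_s: 23.9
tcp_pos: [0.465, -0.2931, 0.1321]
eef_rot: [-169.6, -0.8, -81.7]
contact_force: [-5.0, 0.8, 5.9]
gripper_width: 0.0111
time_s: 24.23
tcp_pos: [0.4675, -0.2929, 0.1325]
eef_rot: [-169.4, -0.9, -81.6]
contact_force: [-0.2, -0.3, -0.2]
gripper_width: 0.0288
time_s: 24.65
tcp_pos: [0.4617, -0.291, 0.2088]
eef_rot: [-169.8, -0.6, -81.7]
contact_force: [-0.3, -0.7, -0.4]
gripper_width: 0.0309
time_s: 25.07
tcp_pos: [0.417, -0.2247, 0.225]
eef_rot: [-169.4, -1.0, -81.9]
contact_force: [0.9, 0.5, -0.3]
gripper_width: 0.0307
time_s: 25.48
tcp_pos: [0.3997, -0.1333, 0.2221]
eef_rot: [-169.3, -0.9, -82.0]
contact_force: [-0.6, -0.1, 0.2]
gripper_width: 0.0308
[-0.27619519 -0.49488366  0.06346763] [-1.72  1.24  1.24  0.05 -0.09  0.68]
```

Run:
```python
from h import *
q,_=r.capture("scene");q=q[:,:,::-1];a=cv2.imread("pics/scene0.png");b=cv2.imread("pics/scene9.png")
def df(n,x,y,y0,y1,x0,x1):
    d=cv2.GaussianBlur(cv2.absdiff(x,y),(5,5),0).max(-1)[y0:y1,x0:x1];print(n,d.mean().round(2),(d>40).sum(),d.size)
df("gauge carriage/blade/needle",a,q,240,310,375,475)
df("tray handle+rim",a,q,78,105,205,305);df("tray, tilted vs now",b,q,78,105,205,305)
df("meter",a,q,150,203,330,400);df("spool",a,q,230,272,233,270);df("wrench",a,q,200,245,265,332)
g=q[155:200,175:240].min(-1);n,_,st,c=cv2.connectedComponentsWithStats((g>130).astype(np.uint8));print("white in crate",st[1:,4],(c[1:]+[175,155]).round(0).tolist())
g=b[155:200,175:240].min(-1);print("before",(g>130).sum())
```

```text
gauge carriage/blade/needle 3.67 0 7000
tray handle+rim 12.03 242 2700
tray, tilted vs now 43.99 1412 2700
meter 10.23 361 3710
spool 4.08 0 1554
wrench 3.96 0 3015
white in crate [540] [[205.0, 175.0]]
before 545
```

Run:
```python
from h import *
a=cv2.imread("pics/scene0.png");q=r.capture("scene")[0][:,:,::-1]
for p in(a,q):
    h=cv2.cvtColor(p[150:203,330:400],cv2.COLOR_BGR2HSV);k=(h[...,1]<60)&(h[...,2]>60)&(h[...,2]<160);ys,xs=np.nonzero(k);print("meter body",k.sum(),xs.mean()+330,ys.mean()+150,xs.min(),xs.max(),ys.min(),ys.max())
s=r.get_state();print(s["time_s"],s["qd"].round(2),s["contact_force"])
print(r.close_job())
```

```text
meter body 1406 365.6102418207681 176.9551920341394 2 66 2 52
meter body 1413 365.84288747346073 176.7169143665959 2 66 1 52
25.6833 [-0.75  0.64  0.31  0.15 -0.09 -0.25] [ 0.14899951 -0.68393736 -0.38565492]
the job is handed in; nothing more can be done
None
```

I carried out the whole task and handed the job in at about 25.7 s. It gave no verdict.

**Gauge:** I pulled the handle about 76–78 mm and held the pointer at the marker for over 2 s. I then eased it home at about 55 mm/s and let go only once the handle was against its home stop. The pointer looked level with the marker to within about 2–3 mm. My views disagreed slightly on where the marker is: the pull needed came out at 73.5 mm from the top camera and 76.6 mm from the wrist camera. While I was adjusting, the pointer briefly drifted back about 3 mm. I counted the hold only after correcting that.

**Tray:** I gripped the handle bar and lifted the tray to nearly 60°. A picture showed all three heat sinks in the crate. I then lowered the tray to its starting height, within 1 mm, released it and backed the arm away.

**Last checks:**
- **Gauge:** it looks the same as in the first picture.
- **Heat sinks:** they haven't moved in the crate since they slid in.
- **Tray:** the tray area differs clearly from the raised view and is close to the first picture. Some pixels differ there, probably because the tray is now empty.
- **Spool and wrench:** unchanged.
- **Meter:** a picture comparison flagged some changed pixels, probably the arm's shadow. Its outline had shifted by less than half a pixel, so it hasn't moved.
- **Robot:** no contact force beyond sensor noise.

I could not view the final picture because the limit of 12 was reached, so these checks, apart from the crate picture mentioned above, are numerical only.

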